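Hitch the link bar to the stock dolly

TASK

Hitch the green link bar to the stock dolly: lift the red latch handle fully up, carry the bar by its tube and lower its coupler gently by hand onto the dolly's hitch ball, feeling for the ball until it is fully seated, with the bar's foot on the side away from the dolly; then press the handle all the way down so that it locks. Leave the bar standing on the ball and its foot, do not ram or overload the ball, and leave the bottle, thread cone, carton and spanner where they are.

Things in the scene. Friction and masses are not known exactly. Their poses are not given: they have to be found in the camera images.
- socket (a point): Middle of the ball socket in the bar's nose: the ball's centre lies here when fully seated. x along the bar to the nose, y left, z up. Socket 53 mm wide inside for the 50 mm ball; its roof rests on the ball, 25 mm above this point. Dome 63 mm across, top 32 mm above, lip 9 mm below this point. The handle's under-jaw hangs below: down to 33 mm below while it swings, 25 mm with the handle up
- bar_grip (a point): Middle of the tube where the bar nearly balances: 160 mm behind the socket and 12.5 mm above it, tube faces 40 mm apart across y. Axes as the bar. Held here, the bar can pivot in the fingers if the nose is pressed hard
- foot (a point): Underside of the prop foot (foot plate 40 x 50 mm), 250 mm behind the socket and 64 mm below it
- handle (a joint): Latch handle of the coupler, rad: 0 = fully down (locked), 1.25 = fully up. An over-centre spring holds it at either end and snaps it over at about 0.35; at the grip it takes about 3 N to raise, 4 N to press down. Up, it draws the under-jaw back so that the ball can enter; down, it swings the jaw under the ball, fully only if the ball is seated
- handle_grip (a point): Middle of the red grip of the handle (44 mm along, 18 mm wide across y, 14 mm thick); turns with the handle. Handle down: 135 mm behind and 50 mm above the socket (25 mm above the tube's top). Handle up: about 43 mm behind and 111 mm above it
- handle_pivot (a point): Cross bolt on which the handle turns (axis along the bar's y), 45 mm behind and 14 mm above the socket; the grip's middle is 97 mm from it and, with the handle down, 22 degrees above the level to the rear
- hitch (a point): Nominal middle of the slot in the dolly's hitch tongue, on its top, 22 mm above the bench. The tongue swivels and the steel hitch ball (50 mm) is bolted somewhere in its slot, so the ball's axis lies up to 9 mm off this point along x and along y; its centre is 66 to 80 mm above the bench. None of this is measured: feel for it. x points to the dolly; the side towards the robot is free for the bar
- dye: Pink dye bottle with red cap, 60 mm diameter, 165 mm tall, origin at its underside
- cone: Brown thread cone, 68 mm diameter, 117 mm tall, origin at its underside
- carton: Yellow carton 110 x 75 x 50 mm, origin at its underside
- spanner: Steel spanner 170 mm long lying flat, origin at its underside
- link_bar: Link bar with its handle, 0.8 kg, 359 mm long; origin and axes as socket. Black coupler (housing 46 mm wide) bolted to a green steel tube 40 mm wide, 25 mm high; towing eye at the tail, prop foot below it. At the start it is level, origin 64 mm above the bench, the tube on a wooden block (26 mm along the bar, centred about 107 mm behind the origin), the foot on the bench
- dolly: Stock dolly with its ball; origin on the bench below hitch, axes as hitch. Front edge 85 mm beyond it along x, platform 360 mm wide, 132 mm high. Chocked: it does not move. The coupler must not press on the ball with more than 25 N

How it is judged (in metres and radians):
On the way, in this order (a step that is already met when the one before it is completed fails the run):
1. the handle is raised fully while the bar is still off the ball (value of joint handle above 1.1 rad and horizontal distance between socket and hitch above 0.03 m), for 0.2 s.
2. the coupler, handle up and the bar (not its handle) held in the fingers, is fully seated: the roof of its socket bears on the ball (value of joint handle above 1 rad and horizontal distance between socket and hitch below 0.016 m and contact force between link_bar_c0 and dolly above 0.5 N and contact force between the fingers and link_bar above 2 N and distance between the grasp point and handle_grip above 0.05 m), for 0.2 s.
3. the handle is pressed fully down with the coupler seated on the ball (value of joint handle below 0.05 rad and horizontal distance between socket and hitch below 0.016 m and contact force between link_bar_c0 and dolly above 0.5 N), for 0.2 s.
At the end, for the whole second after the job is handed in: The link bar stands at rest with its coupler fully seated on the hitch ball (the roof of the socket bears on it, within 16 mm of the hitch point), its foot on the bench (within 8 mm) on the side away from the dolly, within 0.12 rad of level, and the handle fully down (under 0.05 rad) (all of step 3 and height (world z) of foot below 0.008 m and angle between socket's own z axis and vertical below 0.12 rad and linear speed of link_bar below 0.02 m/s and x of foot in the frame of hitch below 0 m); the robot touches nothing.
It fails at once if the coupler and the ball press on each other with more than 25 N (rammed or overloaded) (contact force between link_bar and dolly above 25 N).
It fails at once if the bottle, thread cone, carton or spanner is shifted by more than 30 mm or tipped (distance of any of dye, cone, carton, spanner from where it was at the start of the episode above 0.03 m or angle between any of dye, cone's own z axis and vertical above 0.4 rad).
It also fails if it takes over 72 s, if anything falls off the work surface, if the arm or the gripper's body presses on something with over 40 N, if the wrist force passes 120 N, or if a joint passes its speed limit or range.

ROBOT

A 7-joint arm with a two-finger parallel gripper is mounted at the origin on the work surface. World frame = base frame: x ahead of the robot, y to its left, z up, the work surface at z = 0. Lengths are in mm, angles in degrees, forces in N, time in s.
With the tool pointing down it reaches from about 350 to 900 mm from the base axis. Payload 7.2 kg.
Tool frame: the origin (TCP) lies midway between the tips of the shut fingers; the grasp point (between the pads) lies 19 mm behind it (tcp_to_grasp is the distance from the TCP to the grasp point, in mm); z points along the fingers, y is the line along which they close (so a half turn about z gives the same grasp; the last joint's range is limited). The gripper opens to 88 mm and grips with 3 to 60 N. Pads are 20 mm wide; open, the fingers measure 115 mm over their backs; the gripper's body (75 mm by 178 mm) begins 61 mm behind the grasp point.
Start: joints at [63.988, 23.554, -0.728, 91.456, 0.321, 64.991, -4.71], TCP at [235.177, -579.069, 222.653] pointing down, gripper open.
Joint ranges: [-169.25, 169.25], [-16.82, 113.86], [-84.01, 82.57], [7.8, 145.47], [-59.2, 239.2], [7.22, 106.19], [-163.78, 163.78]. Speed limits (degrees/s): [136.94, 136.94, 172.46, 172.46, 180, 180, 180].

INTERFACE

Orientations are given as [roll, pitch, yaw] about the fixed x, y, z axes, in that order (R = Rz(yaw) Ry(pitch) Rx(roll)).
In Python, from rig import * gives the robot as it stands. The module is installed in compiled form; this text tells all that it offers.
- The arm moves only by the tool arm_command, never from a script. Its argument "plan" is a list of rows, each a list of 3 entries, a list of its own where there are three numbers: the shift along the tool's x, y, z in m, then the turn, a rotation vector about the tool's x, y, z in degrees, then the finger opening in m, from 0 to 0.0878. In form: [[[x, y, z], [wx, wy, wz], fingers], ...]. A call has 1 to 20 rows; each row shifts and turns the commanded pose from where the row before left it, along the tool's axes as they then stand; what a row does not reach is not made up. A row lasts 1/8 s, in which the tool goes at most 62.5 mm and 10.7 degrees, less where a joint would pass 70% of its speed; a pose out of reach is approached as far as the arm can. A call with a gripper value outside its range is refused whole. The fingers move at their own pace and stop on an object; "grip_force" is the grip in N (left out, the last holds). Time passes only in rows, so rows that do not move let the fingers close. It gives the time, the measured TCP pose, the force, the opening and the grip force at its end, in the units of the state.
- read_state(): the state, without advancing time (a new reading comes with each control period).
- snapshot(name): name is "scene" or "top" or "wrist"; returns a dict with "frame" (384x512x3 uint8, red, green, blue), "camera_matrix" (3x3 intrinsics, pixels), "R" (3x3) and "t" (3): a world point X has camera coordinates R X + t; the wrist camera has in their place "mount" (4x4, takes a point from camera to tool coordinates, whose origin is the TCP and whose axes are the flange's). Camera axes: x right, y down, z forward; pixel columns grow to the right and rows downward; lengths in mm; the calibration is good to about 2 mm. A picture is of the moment at which its call begins: read the wrist's pose just before it. There is no depth.
- finish_job(): hands the job in; it is judged then, once.
The state is a dict: "t": time; "qpos": joint angles; "qvel": joint speeds; "tau": joint torques, N m; "ee_pos": TCP position; "eef_rot": TCP orientation; "force": force on the tool from outside, world axes, zero at the start; "wrist_torque": the same for the moment, N m; "grip_width": finger opening in mm; "grip_force": force on a finger pad.
Only numpy, scipy, OpenCV 4.12 (cv2) and the standard library are available. Lean on these libraries where they do the work, as an engineer would, in place of code of your own. Each camera call takes 0.05 s, during which the arm holds its last target. There are 200 camera calls.

## Working session

There is one attempt and no reset: what is moved stays moved. The work goes in short steps, Python scripts to look and compute and a tool call to move; the robot and the scene stay as the last step left them, time stands still between calls to the robot, and variables do not carry over. Pictures are saved under pics/ and viewed, at most 10 in all, crops included, and the job is handed in when it is done.

Besides the shell and the picture viewer there is one more tool, called after "Call:" as name(argument=value, ...), one argument or row to a line, values as JSON. arm_command: Moves the arm, as the interface text tells. Its arguments: {"type":"object","properties":{"plan":{"type":"array","items":{"type":"array"}},"grip_force":{"type":"number"}},"required":["plan"]}

```bash
mkdir -p pics; python3 - <<'E'
from rig import *
import cv2,numpy as np
s=read_state();print({k:np.round(v,3).tolist() for k,v in s.items()})
a=[]
for n in("scene","top"):
    d=snapshot(n);a.append(d)
    cv2.imwrite(f"pics/{n}0.png",cv2.resize(d["frame"][:,:,::-1],(800,600),interpolation=cv2.INTER_CUBIC))
    np.savez(f"{n}0.npz",**d)
    R,t=np.array(d["R"]),np.array(d["t"]);print(n,d["camera_matrix"],R.round(3),(-R.T@t).round(0))
E
```

```text
{'t': 0.0, 'qpos': [63.987, 23.597, -0.728, 91.504, 0.32, 64.99, -4.709], 'qvel': [0.018, -0.024, -0.018, -0.13, 0.095, -0.049, 0.024], 'tau': [0.001, -58.795, 0.642, -29.108, -0.054, 0.018, 0.0], 'ee_pos': [234.966, -578.602, 221.834], 'eef_rot': [-179.91, 0.005, 22.106], 'force': [-0.925, -0.225, 0.223], 'wrist_torque': [-0.036, -0.006, 0.055], 'grip_force': 0.0, 'grip_width': 87.834}
scene [[396.42874893   0.         255.17533729]
 [  0.         396.42874893 191.66829702]
 [  0.           0.           1.        ]] [[-0.303  0.953  0.009]
 [ 0.745  0.243 -0.621]
 [-0.594 -0.182 -0.784]] [1283.  263. 1115.]
top [[479.45230793   0.         262.55123907]
 [  0.         479.45230793 192.67978047]
 [  0.           0.           1.        ]] [[ 0.009 -1.     0.002]
 [-0.979 -0.009 -0.202]
 [ 0.202 -0.    -0.979]] [ 194.   40. 1620.]
```

View pics/scene0.png

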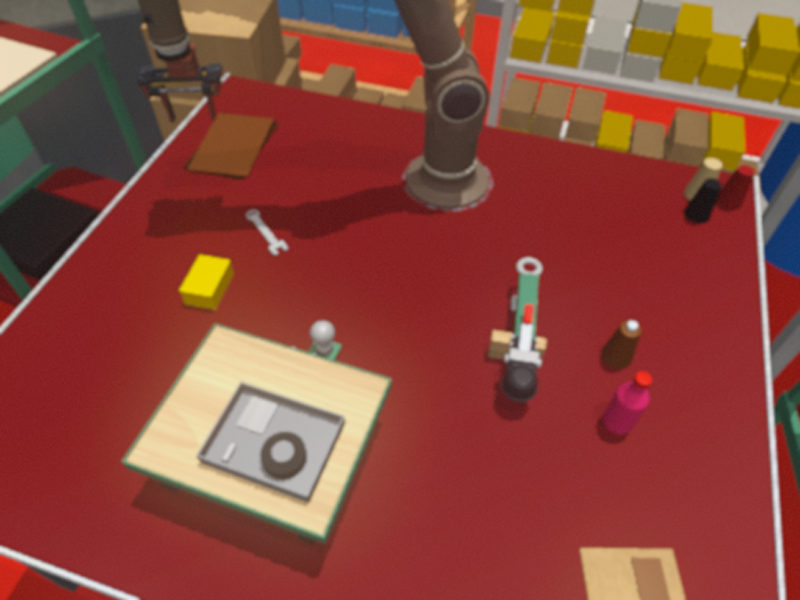

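View pics/top0.png

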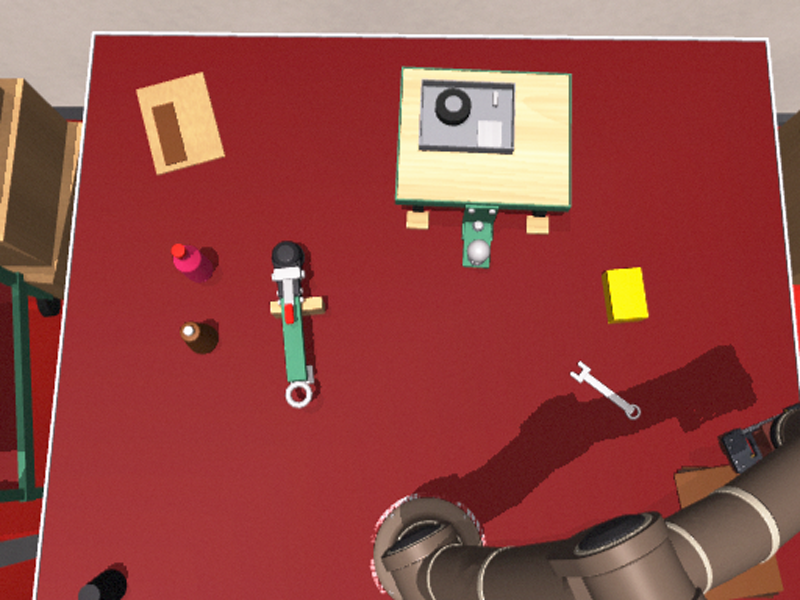

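The scene view shows the bar (nose at about (520,380), red grip (528,315)) and the ball at about (322,333). In the top view the dome is at (288,253), the red grip (289,313), the tube runs down to the eye at (299,394), and the ball is at (478,250).

```bash
cat > h.py <<'E'
import numpy as np,cv2
from scipy.spatial.transform import Rotation as Ro
def ray(d,uv):
    R,t=np.array(d["R"]),np.array(d["t"]);K=np.array(d["camera_matrix"])
    v=R.T@np.linalg.solve(K,[uv[0],uv[1],1]);return -R.T@t,v/np.linalg.norm(v)
def plane(d,uv,z):
    c,v=ray(d,uv);return c+v*(z-c[2])/v[2]
def tri(d1,u1,d2,u2):
    c1,v1=ray(d1,u1);c2,v2=ray(d2,u2)
    s=np.linalg.lstsq(np.c_[v1,-v2],c2-c1,rcond=None)[0]
    a,b=c1+s[0]*v1,c2+s[1]*v2;return (a+b)/2,np.linalg.norm(a-b)
def blob(m,roi):
    x0,y0,x1,y1=roi;k=np.zeros(m.shape,np.uint8);k[y0:y1,x0:x1]=m[y0:y1,x0:x1]
    n,l,st,c=cv2.connectedComponentsWithStats(k);i=1+np.argmax(st[1:,4]);return c[i],st[i],(l==i)
def hsv(d): return cv2.cvtColor(d["frame"],cv2.COLOR_RGB2HSV)
E
python3 - <<'E'
from h import *
S=dict(np.load("scene0.npz"));T=dict(np.load("top0.npz"))
def f(d,lo,hi,roi800):
    m=cv2.inRange(hsv(d),np.array(lo),np.array(hi));r=[int(v/1.5625) for v in roi800];c,st,l=blob(m,r);print(c.round(1),st);return c,l
print("ball");b1,_=f(S,(0,0,90),(179,60,255),(300,315,345,345));b2,_=f(T,(0,0,90),(179,60,255),(460,234,500,266))
print(tri(S,b1,T,b2))
print("dome");e1,_=f(S,(0,0,0),(179,255,70),(490,355,545,405));e2,_=f(T,(0,0,0),(179,255,70),(268,238,306,266))
print(tri(S,e1,T,e2),plane(T,e2,70))
print("tube");g,l=f(T,(50,60,40),(95,255,255),(270,290,320,390))
ys,xs=np.nonzero(l);vx,vy,x0,y0=cv2.fitLine(np.c_[xs,ys].astype(np.float32),cv2.DIST_L2,0,.01,.01).ravel()
print(l.sum(),plane(T,g,89))
for r in range(ys.min(),ys.max()+1,4):
    q=xs[ys==r];print(r,plane(T,(q.mean(),r),89).round(1),len(q))
print("red");r1,_=f(S,(0,200,150),(8,255,255),(515,300,540,328));r2,_=f(T,(0,200,150),(8,255,255),(280,298,300,326));print(tri(S,r1,T,r2),plane(T,r2,114))
print("eye");print(plane(T,np.array([299,394])/1.5625,76))
print("dolly front edge")
for u in ((396,203),(570,210)):print(plane(T,np.array(u)/1.5625,132))
for u in ((462,266),(490,267),(465,217),(494,217)):print('tongue',plane(T,np.array(u)/1.5625,22))
print("dye",plane(T,np.array((180,250))/1.5625,165),"cone",plane(T,np.array((190,331))/1.5625,117))
E
```

```text
ball
[206.1 212.4] [199 205  16  15 191]
[305.7 160.9] [299 153  15  17 198]
(array([ 623.19219582, -103.39273982,   72.55783468]), np.float64(0.7170367987209817))
dome
[330.  247.9] [322 233  21  23 198]
[184.8 162.8] [174 155  21  15 180]
(array([617.8797763 , 302.93425035,  54.04939553]), np.float64(0.09316710873745665)) [613.57113589 300.20762501  70.        ]
tube
[188.2 220.2] [180 189  17  55 560]
560 [417.24323349 278.08762495  89.        ]
189 [520.2 276.4  89. ] 1
193 [506.8 288.3  89. ] 5
197 [493.5 284.2  89. ] 7
201 [480.3 283.6  89. ] 7
205 [467.1 278.8  89. ] 5
209 [453.9 283.5  89. ] 13
213 [440.9 281.3  89. ] 12
217 [427.8 280.8  89. ] 12
221 [414.8 278.7  89. ] 13
225 [401.8 276.5  89. ] 12
229 [388.9 276.   89. ] 12
233 [376.  273.9  89. ] 13
237 [363.2 271.8  89. ] 12
241 [350.4 269.7  89. ] 13
red
[336.3 203.8] [336 202   2   4   6]
[184.8 200.8] [182 195   6  12  57]
(array([479.22801819, 289.89172099,  98.46612594]), np.float64(0.6429935715727982)) [476.28352566 287.65755682 114.        ]
eye
[316.03736052 265.87161277  76.        ]
dolly front edge
[709.73328047  70.96005782 132.        ]
[ 697.93654366 -291.38826436  132.        ]
tongue [603.80385238 -73.76926498  22.        ]
tongue [ 602.11837749 -135.34863158   22.        ]
tongue [716.54936091 -81.02769107  22.        ]
tongue [ 717.17043798 -145.71864582   22.        ]
dye [594.97139174 503.20737048 165.        ] cone [438.13068235 486.11037255 117.        ]
```

The ball triangulates to about (623,-103,73) and the bar's grip point to about (453,283), with bar yaw near 7°. These fit the given heights. I'll go above the handle.

Call:
arm_command(
  plan=[
    [[0,0,0],[0,0,7.5],0.0878],
    [[0,0,0],[0,0,7.6],0.0878],
    [[0.0296,-0.0396,-0.0038],[0,0,0],0.0878],
    [[0.0296,-0.0396,-0.0038],[0,0,0],0.0878],
    [[0.0296,-0.0396,-0.0038],[0,0,0],0.0878],
    [[0.0296,-0.0396,-0.0038],[0,0,0],0.0878],
    [[0.0296,-0.0396,-0.0038],[0,0,0],0.0878],
    [[0.0296,-0.0396,-0.0038],[0,0,0],0.0878],
    [[0.0296,-0.0396,-0.0038],[0,0,0],0.0878],
    [[0.0296,-0.0396,-0.0038],[0,0,0],0.0878],
    [[0.0296,-0.0396,-0.0038],[0,0,0],0.0878],
    [[0.0296,-0.0396,-0.0038],[0,0,0],0.0878],
  ],
)

```text
t: 1.6
ee_pos: [481.0, -148.5, 260.6]
eef_rot: [180.0, 0.0, 7.0]
force: [-0.2, -0.1, 0.2]
grip_width: 88.2
grip_force: 0.0
```

Call:
arm_command(
  plan=[
    [[0.0043,-0.0434,0],[0,0,0],0.0878],
    [[0.0043,-0.0434,0],[0,0,0],0.0878],
    [[0.0043,-0.0434,0],[0,0,0],0.0878],
    [[0.0043,-0.0434,0],[0,0,0],0.0878],
    [[0.0043,-0.0434,0],[0,0,0],0.0878],
    [[0.0043,-0.0434,0],[0,0,0],0.0878],
    [[0.0043,-0.0434,0],[0,0,0],0.0878],
    [[0.0043,-0.0434,0],[0,0,0],0.0878],
    [[0.0043,-0.0434,0],[0,0,0],0.0878],
    [[0.0043,-0.0434,0],[0,0,0],0.0878],
    [[0,0,0],[0,0,0],0.0878],
    [[0,0,0],[0,0,0],0.0878],
  ],
)

```text
t: 3.1
ee_pos: [470.3, 285.3, 260.1]
eef_rot: [179.9, 0.1, 7.0]
force: [-0.5, -1.1, 0.5]
grip_width: 88.2
grip_force: 0.0
```

```bash
cat >> h.py <<'E'
def wrist(rig,name):
    s=rig.read_state();d=rig.snapshot("wrist")
    cv2.imwrite(f"pics/{name}.png",d["frame"][:,:,::-1])
    A=np.eye(4);A[:3,:3]=Ro.from_euler("xyz",s["eef_rot"],degrees=True).as_matrix();A[:3,3]=s["ee_pos"]
    W=A@np.array(d["mount"]);d["R"]=W[:3,:3].T;d["t"]=-W[:3,:3].T@W[:3,3]
    np.savez(name+".npz",**d);return s,d
E
python3 - <<'E'
import rig
from h import *
s,d=wrist(rig,"w1");print(s["ee_pos"],s["eef_rot"],s["qpos"],s["force"],np.array(d["mount"]).round(2),d["camera_matrix"])
E
```

```text
[470.33448322 285.34489876 260.10358128] [1.79945578e+02 5.33878233e-02 7.00689633e+00] [ -11.57965459   17.39283493  -30.99383637   97.47032725    9.58201363
   67.85733903 -128.04854683] [-0.48693412 -1.11637524  0.47795392] [[  -0.     -0.96   -0.27   74.22]
 [   1.     -0.      0.      0.39]
 [  -0.     -0.27    0.96 -161.77]
 [   0.      0.      0.      1.  ]] [[337.31598895   0.         260.33205921]
 [  0.         337.31598895 189.44030986]
 [  0.           0.           1.        ]]
```

View pics/w1.png

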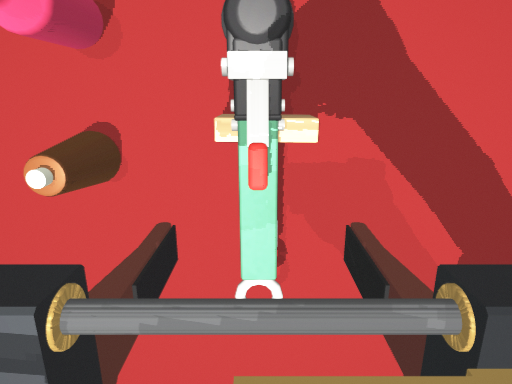

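The wrist view shows the red grip at (258,167), the tube running from (258,125) to (259,278) nearly vertical in the image, and the dome at (258,17). The fingers are well aligned.

```bash
python3 - <<'E'
from h import *
d=dict(np.load("w1.npz"));H=hsv(d)
m=cv2.inRange(H,np.array((0,215,180)),np.array((6,255,255)))
c,st,l=blob(m,(246,140,271,192));print(c,st,plane(d,c,118),plane(d,(258,167),118))
g=cv2.inRange(H,np.array((50,40,40)),np.array((95,255,255)));c,st,l=blob(g,(225,185,295,290));ys,xs=np.nonzero(l);print(st)
for r in (195,225,245,270):
    q=xs[ys==r];print(plane(d,(q.min(),r),89).round(1),plane(d,(q.max()+1,r),89).round(1))
print("dome",plane(d,(257.5,17),64+15))
for r in (145,188): print(plane(d,(258,r),119))
E
```

```text
Traceback (most recent call last):
  File "h.py", line 14, in blob
    n,l,st,c=cv2.connectedComponentsWithStats(k);i=1+np.argmax(st[1:,4]);return c[i],st[i],(l==i)
                                                     ~~~~~~~~~^^^^^^^^^^
ValueError: attempt to get argmax of an empty sequence
```

```bash
python3 - <<'E'
from h import *
d=dict(np.load("w1.npz"));H=hsv(d)
print(H[167,258],plane(d,(258,167),118).round(1))
g=cv2.inRange(H,np.array((50,40,40)),np.array((95,255,255)));c,st,l=blob(g,(225,185,295,290));ys,xs=np.nonzero(l);print(st)
for r in (195,225,245,270):
    q=xs[ys==r];print(((plane(d,(q.min(),r),89)+plane(d,(q.max()+1,r),89))/2).round(1),np.linalg.norm(plane(d,(q.min(),r),89)-plane(d,(q.max()+1,r),89)).round(1))
print("dome",plane(d,(257.5,17),64+15))
for r in (145,188): print(plane(d,(258,r),119).round(1))
E
```

```text
[  3 130 255] [479.5 287.9 118. ]
[ 239  185   39   95 3388]
[444.2 283.3  89. ] 38.1
[411.3 279.3  89. ] 39.1
[388.4 276.   89. ] 38.7
[358.6 272.9  89. ] 38.5
dome [611.30587138 304.53594035  79.        ]
[499.8 290.4 119. ]
[459.9 285.5 119. ]
```

Call:
arm_command(
  plan=[
    [[0.009,-0.0016,0.02],[0,0,0],0.0878],
    [[0,0,0.04],[0,0,0],0.0878],
    [[0,0,0.04],[0,0,0],0.07],
    [[0,0,0.04],[0,0,0],0.05],
    [[0,0,0.022],[0,0,0],0.04],
    [[0,0,0],[0,0,0],0.025],
    [[0,0,0],[0,0,0],0.012],
    [[0,0,0],[0,0,0],0.012],
    [[0,0,0],[0,0,0],0.012],
    [[0,0,0],[0,0,0],0.012],
    [[0,0,0],[0,0,0],0.012],
    [[0,0,0],[0,0,0],0.012],
  ],
  grip_force=10,
)

```text
t: 4.65
ee_pos: [479.5, 289.2, 99.3]
eef_rot: [-180.0, -0.1, 7.0]
force: [-0.8, -0.4, 5.7]
grip_width: 18.1
grip_force: 10.0
```

Call:
arm_command(
  plan=[
    [[0.0043,0,-0.0092],[0,0,0],0.012],
    [[0.0052,0,-0.0087],[0,0,0],0.012],
    [[0.0061,0,-0.0082],[0,0,0],0.012],
    [[0.0069,0,-0.0074],[0,0,0],0.012],
    [[0.0077,0,-0.0066],[0,0,0],0.012],
    [[0.0083,0,-0.0059],[0,0,0],0.012],
    [[0.0089,0,-0.0049],[0,0,0],0.012],
    [[0.0093,0,-0.004],[0,0,0],0.012],
    [[0.0097,0,-0.0029],[0,0,0],0.012],
    [[0.01,0,-0.002],[0,0,0],0.012],
    [[0.01,0,-0.0008],[0,0,0],0.012],
    [[0.009,0,0],[0,0,0],0.012],
    [[0,0,0],[0,0,0],0.012],
    [[0,0,0],[0,0,0],0.012],
  ],
)

```text
t: 6.4
ee_pos: [574.4, 301.2, 159.3]
eef_rot: [-179.9, -0.1, 7.0]
force: [5.0, -0.3, 0.0]
grip_width: 17.9
grip_force: 10.0
```

```bash
python3 - <<'E'
import rig
from h import *
s,d=wrist(rig,"w2");print(s["ee_pos"],s["eef_rot"],s["force"],s["grip_width"])
E
```

```text
[574.41655671 301.15018375 159.30352296] [-1.79931943e+02 -9.45484824e-02  7.02824911e+00] [ 5.00380058e+00 -2.55789696e-01  2.04444817e-03] 17.87995266470666
```

View pics/w2.png

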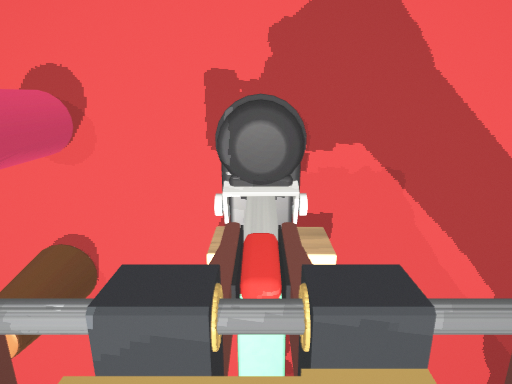

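The handle stands upright between the fingers (red at (260,265)), with the dome at (261,140). I'll check that the bar hasn't shifted.

```bash
python3 - <<'E'
from h import *
d=dict(np.load("w2.npz"))
print("dome",plane(d,(260.5,140),64+10).round(1), plane(d,(261,204),78).round(1))
E
```

```text
dome [616.1 305.7  74. ] [568.6 299.5  78. ]
```

The handle is up and the bar hasn't moved (socket at about (613,305)). Next I release, go back and grip the tube.

Call:
arm_command(
  plan=[
    [[0,0,0],[0,0,0],0.05],
    [[0,0,0],[0,0,0],0.0878],
    [[0,0,0],[0,0,0],0.0878],
    [[0,0,0],[0,0,0],0.0878],
    [[0,0,-0.03],[0,0,0],0.0878],
    [[0,0,-0.03],[0,0,0],0.0878],
    [[-0.03,0,0],[0,0,0],0.0878],
    [[-0.045,0.001,0],[0,0,0],0.0878],
    [[-0.045,0,0],[0,0,0],0.0878],
    [[0,0,0.04],[0,0,0],0.0878],
    [[0,0,0.04],[0,0,0],0.0878],
    [[0,0,0.04],[0,0,0],0.0878],
    [[0,0,0.03],[0,0,0],0.0878],
    [[0,0,0.012],[0,0,0],0.0878],
    [[0,0,0],[0,0,0],0.06],
    [[0,0,0],[0,0,0],0.03],
    [[0,0,0],[0,0,0],0.03],
    [[0,0,0],[0,0,0],0.03],
    [[0,0,0],[0,0,0],0.03],
    [[0,0,0],[0,0,0],0.03],
  ],
  grip_force=30,
)

```text
t: 8.95
ee_pos: [455.1, 285.5, 57.7]
eef_rot: [-179.9, -0.1, 7.0]
force: [-0.0, 1.5, 3.0]
grip_width: 39.9
grip_force: 30.0
```

Call:
arm_command(
  plan=[
    [[0,0,-0.01],[0,0,0],0.03],
    [[0,0,-0.03],[0,0,0],0.03],
    [[0,0,-0.03],[0,0,0],0.03],
    [[0,0,-0.03],[0,0,0],0.03],
    [[0,0,0],[0,0,4.5],0.03],
    [[0,0,0],[0,0,4.5],0.03],
    [[0.001,0.02,0],[0,0,0],0.03],
    [[0.002,0.035,0],[0,0,0],0.03],
    [[0.0025,0.041,0],[0,0,0],0.03],
    [[0.0025,0.041,0],[0,0,0],0.03],
    [[0.0025,0.041,0],[0,0,0],0.03],
    [[0.0025,0.041,0],[0,0,0],0.03],
    [[0.0025,0.041,0],[0,0,0],0.03],
    [[0.0025,0.041,0],[0,0,0],0.03],
    [[0.002,0.035,0],[0,0,0],0.03],
    [[0.002,0.027,0],[0,0,0],0.03],
    [[0.001,0.02,0],[0,0,0],0.03],
    [[0,0,0],[0,0,0],0.03],
    [[0,0,0],[0,0,0],0.03],
  ],
)

```text
t: 11.32
ee_pos: [463.6, -98.7, 157.0]
eef_rot: [-180.0, 0.1, -2.0]
force: [-1.4, 0.7, -8.4]
grip_width: 39.9
grip_force: 30.0
```

```bash
python3 - <<'E'
import rig
from h import *
s,d=wrist(rig,"w3");print(s["ee_pos"],s["eef_rot"],s["force"],s["wrist_torque"],s["qpos"].round(0) if hasattr(s["qpos"],"round") else s["qpos"])
T=rig.snapshot("top");S=rig.snapshot("scene");np.savez("scene3.npz",**S);np.savez("top3.npz",**T)
a=S["frame"][120:320,100:350,::-1];b=T["frame"][80:280,200:400,::-1]
im=np.hstack([cv2.resize(a,None,fx=1.6,fy=1.6,interpolation=2),cv2.resize(b,None,fx=1.6,fy=1.6,interpolation=2)])
im=np.vstack([im[:,:720],np.pad(cv2.resize(d["frame"][:,:,::-1],(370,278)),((0,0),(0,350),(0,0)))])
cv2.imwrite("pics/c3.png",im);print(im.shape)
E
```

```text
[463.56860997 -98.66463371 156.95975689] [-1.79980267e+02  7.52888137e-02 -1.97286850e+00] [-1.42430921  0.74077781 -8.38155596] [0.13110133 0.10172055 0.00293982] [ 23.  15. -20. 115.   6.  51. -92.]
(598, 720, 3)
```

View pics/c3.png

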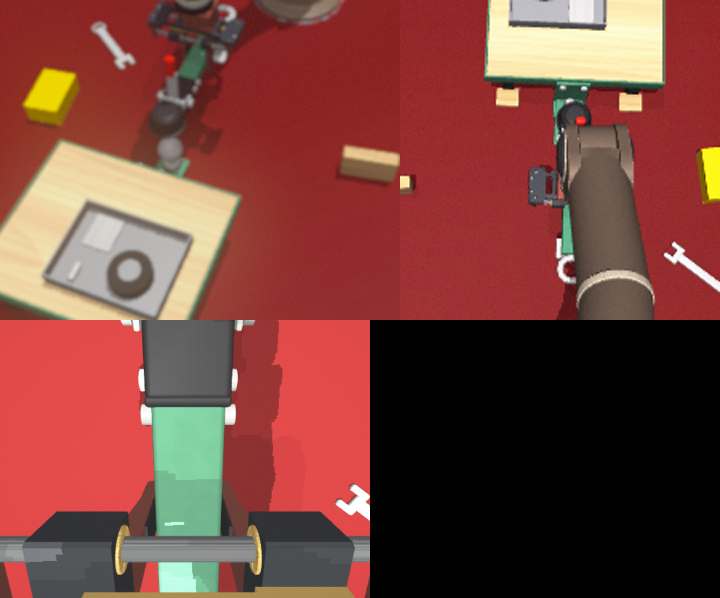

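The bar is level in the fingers with its dome just over the ball. I'll lower it close and take a baseline force.

Call:
arm_command(
  plan=[
    [[0,0,0.015],[0,0,0],0.03],
    [[0,0,0.015],[0,0,0],0.03],
    [[0,0,0.015],[0,0,0],0.03],
    [[0,0,0.008],[0,0,0],0.03],
    [[0,0,0],[0,0,0],0.03],
    [[0,0,0],[0,0,0],0.03],
    [[0,0,0],[0,0,0],0.03],
  ],
)

```text
t: 12.35
ee_pos: [464.9, -98.9, 104.7]
eef_rot: [180.0, -0.1, -2.0]
force: [-0.2, 0.3, -8.0]
grip_width: 39.7
grip_force: 30.0
```

Call:
arm_command(
  plan=[
    [[0,0,0.002],[0,0,0],0.03],
    [[0,0,0.002],[0,0,0],0.03],
    [[0,0,0.002],[0,0,0],0.03],
    [[0,0,0],[0,0,0],0.03],
  ],
)

```text
t: 12.85
ee_pos: [464.3, -98.7, 98.0]
eef_rot: [-180.0, 0.0, -2.0]
force: [0.3, -0.1, -7.7]
grip_width: 39.7
grip_force: 30.0
```

Call:
arm_command(
  plan=[
    [[0,0,0.0015],[0,0,0],0.03],
    [[0,0,0.0015],[0,0,0],0.03],
    [[0,0,0],[0,0,0],0.03],
    [[0,0,0],[0,0,0],0.03],
  ],
)

```text
t: 13.35
ee_pos: [464.5, -98.8, 95.2]
eef_rot: [-180.0, 0.0, -2.0]
force: [0.4, 0.1, -6.8]
grip_width: 39.7
grip_force: 30.0
```

Call:
arm_command(
  plan=[
    [[0,0,0.0015],[0,0,0],0.03],
    [[0,0,0.0015],[0,0,0],0.03],
    [[0,0,0],[0,0,0],0.03],
    [[0,0,0],[0,0,0],0.03],
  ],
)

```text
t: 13.85
ee_pos: [464.5, -98.8, 92.2]
eef_rot: [180.0, 0.0, -2.0]
force: [0.9, 0.4, -8.9]
grip_width: 39.8
grip_force: 30.0
```

Call:
arm_command(
  plan=[
    [[0,0,0.0015],[0,0,0],0.03],
    [[0,0,0.0015],[0,0,0],0.03],
    [[0,0,0],[0,0,0],0.03],
    [[0,0,0],[0,0,0],0.03],
  ],
)

```text
t: 14.35
ee_pos: [464.5, -98.8, 89.2]
eef_rot: [-180.0, 0.0, -2.0]
force: [0.4, -0.4, -8.2]
grip_width: 39.8
grip_force: 30.0
```

Call:
arm_command(
  plan=[
    [[0,0,0.001],[0,0,0],0.03],
    [[0,0,0.001],[0,0,0],0.03],
    [[0,0,0],[0,0,0],0.03],
    [[0,0,0],[0,0,0],0.03],
  ],
)

```text
t: 14.85
ee_pos: [464.5, -98.8, 87.2]
eef_rot: [180.0, -0.0, -2.0]
force: [-0.6, 0.3, -7.9]
grip_width: 39.3
grip_force: 30.0
```

Call:
arm_command(
  plan=[
    [[0,0,0.001],[0,0,0],0.03],
    [[0,0,0.001],[0,0,0],0.03],
    [[0,0,0],[0,0,0],0.03],
    [[0,0,0],[0,0,0],0.03],
  ],
)

```text
t: 15.35
ee_pos: [464.6, -98.8, 85.3]
eef_rot: [180.0, -0.0, -2.0]
force: [0.1, -0.2, -7.4]
grip_width: 39.8
grip_force: 30.0
```

Call:
arm_command(
  plan=[
    [[0,0,0.001],[0,0,0],0.03],
    [[0,0,0.001],[0,0,0],0.03],
    [[0,0,0],[0,0,0],0.03],
    [[0,0,0],[0,0,0],0.03],
  ],
)

```text
t: 15.85
ee_pos: [464.9, -98.8, 83.4]
eef_rot: [180.0, -0.0, -2.0]
force: [1.6, -0.2, -6.9]
grip_width: 39.4
grip_force: 30.0
```

Call:
arm_command(
  plan=[
    [[0,0,0.001],[0,0,0],0.03],
    [[0,0,0.001],[0,0,0],0.03],
    [[0,0,0],[0,0,0],0.03],
    [[0,0,0],[0,0,0],0.03],
  ],
)

```text
t: 16.35
ee_pos: [465.0, -98.8, 81.4]
eef_rot: [180.0, -0.1, -2.0]
force: [2.8, 0.4, -7.1]
grip_width: 40.1
grip_force: 30.0
```

A force along +x has appeared, so the front lip is on the ball. I'll comply by moving +x.

Call:
arm_command(
  plan=[
    [[0.001,0,0],[0,0,0],0.03],
    [[0.001,0,0],[0,0,0],0.03],
    [[0,0,0],[0,0,0],0.03],
    [[0,0,0],[0,0,0],0.03],
  ],
)

```text
t: 16.85
ee_pos: [465.9, -98.9, 80.9]
eef_rot: [-180.0, 0.1, -2.0]
force: [-0.4, 1.0, -7.8]
grip_width: 39.7
grip_force: 30.0
```

Call:
arm_command(
  plan=[
    [[0,0,0.001],[0,0,0],0.03],
    [[0,0,0.001],[0,0,0],0.03],
    [[0,0,0],[0,0,0],0.03],
    [[0,0,0],[0,0,0],0.03],
  ],
)

```text
t: 17.35
ee_pos: [466.4, -98.9, 79.2]
eef_rot: [180.0, 0.0, -2.0]
force: [-0.3, -0.1, -8.3]
grip_width: 39.6
grip_force: 30.0
```

Call:
arm_command(
  plan=[
    [[0,0,0.001],[0,0,0],0.03],
    [[0,0,0.001],[0,0,0],0.03],
    [[0,0,0],[0,0,0],0.03],
    [[0,0,0],[0,0,0],0.03],
  ],
)

```text
t: 17.85
ee_pos: [466.5, -98.9, 77.2]
eef_rot: [180.0, 0.0, -2.0]
force: [0.4, 0.7, -7.9]
grip_width: 39.8
grip_force: 30.0
```

Call:
arm_command(
  plan=[
    [[0,0,0.001],[0,0,0],0.03],
    [[0,0,0.001],[0,0,0],0.03],
    [[0,0,0],[0,0,0],0.03],
    [[0,0,0],[0,0,0],0.03],
  ],
)

```text
t: 18.35
ee_pos: [466.5, -98.9, 75.2]
eef_rot: [180.0, 0.0, -2.0]
force: [0.0, -0.5, -7.9]
grip_width: 40.0
grip_force: 30.0
```

Call:
arm_command(
  plan=[
    [[0,0,0.001],[0,0,0],0.03],
    [[0,0,0.001],[0,0,0],0.03],
    [[0,0,0],[0,0,0],0.03],
    [[0,0,0],[0,0,0],0.03],
  ],
)

```text
t: 18.85
ee_pos: [466.5, -98.9, 73.2]
eef_rot: [180.0, 0.0, -2.0]
force: [0.4, 0.5, -7.8]
grip_width: 39.7
grip_force: 30.0
```

Call:
arm_command(
  plan=[
    [[0,0,0.001],[0,0,0],0.03],
    [[0,0,0.001],[0,0,0],0.03],
    [[0,0,0],[0,0,0],0.03],
    [[0,0,0],[0,0,0],0.03],
  ],
)

```text
t: 19.35
ee_pos: [466.5, -98.9, 71.2]
eef_rot: [180.0, 0.0, -2.0]
force: [-0.1, -0.5, -8.2]
grip_width: 39.5
grip_force: 30.0
```

Call:
arm_command(
  plan=[
    [[0,0,0.001],[0,0,0],0.03],
    [[0,0,0.001],[0,0,0],0.03],
    [[0,0,0],[0,0,0],0.03],
    [[0,0,0],[0,0,0],0.03],
  ],
)

```text
t: 19.85
ee_pos: [466.5, -98.9, 69.2]
eef_rot: [-180.0, 0.0, -2.0]
force: [0.0, 0.6, -8.6]
grip_width: 40.0
grip_force: 30.0
```

Call:
arm_command(
  plan=[
    [[0,0,0.001],[0,0,0],0.03],
    [[0,0,0.001],[0,0,0],0.03],
    [[0,0,0],[0,0,0],0.03],
    [[0,0,0],[0,0,0],0.03],
  ],
)

```text
t: 20.35
ee_pos: [466.8, -98.9, 67.4]
eef_rot: [180.0, -0.0, -2.0]
force: [-0.4, 1.4, -6.2]
grip_width: 39.8
grip_force: 30.0
```

Call:
arm_command(
  plan=[
    [[0,0,0.001],[0,0,0],0.03],
    [[0,0,0],[0,0,0],0.03],
    [[0,0,0],[0,0,0],0.03],
  ],
)

```text
t: 20.72
ee_pos: [466.7, -98.8, 66.3]
eef_rot: [180.0, -0.0, -2.0]
force: [-0.2, 0.4, -5.0]
grip_width: 39.6
grip_force: 30.0
```

Call:
arm_command(
  plan=[
    [[0,0,0.0005],[0,0,0],0.03],
    [[0,0,0],[0,0,0],0.03],
    [[0,0,0],[0,0,0],0.03],
  ],
)

```text
t: 21.1
ee_pos: [466.6, -98.9, 65.8]
eef_rot: [180.0, -0.0, -2.0]
force: [0.4, -0.1, -5.9]
grip_width: 40.1
grip_force: 30.0
```

Call:
arm_command(
  plan=[
    [[0,0,0.001],[0,0,0],0.03],
    [[0,0,0],[0,0,0],0.03],
    [[0,0,0],[0,0,0],0.03],
  ],
)

```text
t: 21.48
ee_pos: [466.6, -98.9, 64.8]
eef_rot: [180.0, -0.0, -2.0]
force: [0.8, 1.1, -4.7]
grip_width: 39.8
grip_force: 30.0
```

```bash
python3 - <<'E'
import rig
from h import *
s,d=wrist(rig,"w4");print(s["ee_pos"],s["force"],s["wrist_torque"])
S=rig.snapshot("scene")
a=S["frame"][110:240,150:310,::-1]
im=np.vstack([cv2.resize(a,(480,390),interpolation=2),np.pad(cv2.resize(d["frame"][:,:,::-1],(270,202)),((0,0),(0,210),(0,0)))])
cv2.imwrite("pics/c4.png",im)
E
```

```text
[466.62891584 -98.85504082  64.75154572] [ 0.80267426  1.08181224 -4.65555872] [ 0.10263521 -0.57458634  0.02218224]
```

View pics/c4.png

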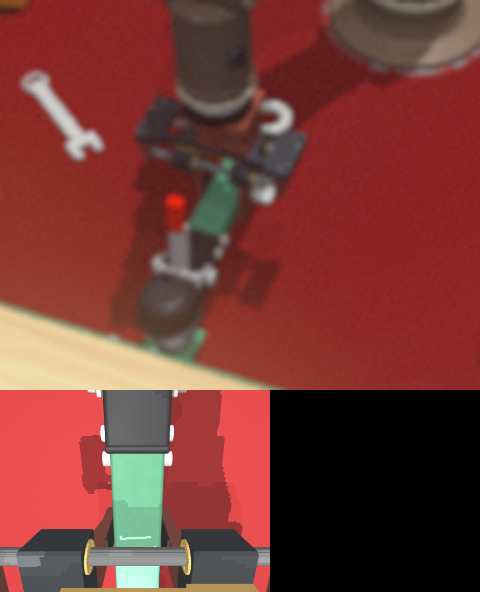

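The dome covers the ball, and the contact height (socket at about 73.5) matches the triangulated 72.6, so it is seated. The bar is pivoting lightly in the fingers. I'll ease the grip and lower the foot to the bench.

Call:
arm_command(
  plan=[
    [[0,0,0],[0,0,0],0.03],
    [[0,0,0.001],[0,0,0],0.03],
    [[0,0,0.001],[0,0,0],0.03],
    [[0,0,0],[0,0,0],0.03],
  ],
  grip_force=16,
)

```text
t: 22.08
ee_pos: [466.4, -98.9, 62.6]
eef_rot: [-180.0, 0.0, -2.0]
force: [1.3, 1.0, -7.2]
grip_width: 40.0
grip_force: 16.0
```

Call:
arm_command(
  plan=[
    [[0,0,0.001],[0,0,0],0.03],
    [[0,0,0.0005],[0,0,0],0.03],
    [[0,0,0],[0,0,0],0.03],
  ],
)

```text
t: 22.45
ee_pos: [466.5, -98.9, 62.1]
eef_rot: [180.0, -0.0, -2.0]
force: [-2.9, 0.4, 7.2]
grip_width: 39.7
grip_force: 16.0
```

The foot has touched the bench (force jump). I'll release, rise, and move over the handle.

Call:
arm_command(
  plan=[
    [[0,0,-0.0005],[0,0,0],0.03],
    [[0,0,0],[0,0,0],0.05],
    [[0,0,0],[0,0,0],0.0878],
    [[0,0,0],[0,0,0],0.0878],
    [[0,0,0],[0,0,0],0.0878],
    [[0,0,-0.02],[0,0,0],0.0878],
    [[0,0,-0.04],[0,0,0],0.0878],
    [[0,0,-0.04],[0,0,0],0.0878],
    [[0,0,-0.04],[0,0,0],0.0878],
    [[0,0,-0.033],[0,0,0],0.0878],
    [[0.033,0,0],[0,0,0],0.0878],
    [[0.04,0,0],[0,0,0],0.0878],
    [[0.04,0,0],[0,0,0],0.0878],
    [[0,0,0],[0,0,0],0.0878],
    [[0,0,0],[0,0,0],0.0878],
  ],
)

```text
t: 24.32
ee_pos: [578.6, -102.7, 234.2]
eef_rot: [-180.0, 0.1, -2.0]
force: [0.2, 0.0, 0.0]
grip_width: 87.5
grip_force: 0.0
```

```bash
python3 - <<'E'
import rig
from h import *
s,d=wrist(rig,"w5");print(s["ee_pos"],s["eef_rot"],s["force"])
E
```

```text
[ 578.5541503  -102.68894313  234.21295655] [-1.79991359e+02  8.55173264e-02 -1.98695796e+00] [0.16944383 0.00150463 0.04070991]
```

View pics/w5.png

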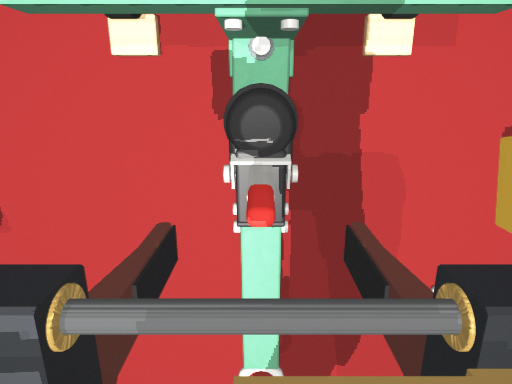

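The bar stands on the ball. The dome is at (261,122), the bolts at (261,173), and the upright red grip spans (261,185) to (261,225).

```bash
python3 - <<'E'
from h import *
d=dict(np.load("w5.npz"))
print("dome",plane(d,(261,121),84).round(1),"bolt",plane(d,(261,173.5),86).round(1),"grip top rear edge",plane(d,(261,225),205).round(1),"top front",plane(d,(261,207),205).round(1),"base front",plane(d,(261,185),160).round(1))
E
```

```text
dome [ 628.8 -105.6   84. ] bolt [ 580.4 -104.    86. ] grip top rear edge [ 576.2 -103.6  205. ] top front [ 587.8 -104.   205. ] base front [ 589.2 -104.1  160. ]
```

Call:
arm_command(
  plan=[
    [[0.0034,0.001,0.01],[0,0,0],0.0878],
    [[0,0,0.02],[0,0,0],0.0878],
    [[0,0,0.025],[0,0,0],0.07],
    [[0,0,0.014],[0,0,0],0.05],
    [[0,0,0],[0,0,0],0.03],
    [[0,0,0],[0,0,0],0.012],
    [[0,0,0],[0,0,0],0.012],
    [[0,0,0],[0,0,0],0.012],
    [[0,0,0],[0,0,0],0.012],
    [[0,0,0],[0,0,0],0.012],
    [[0,0,0],[0,0,0],0.012],
  ],
  grip_force=12,
)

```text
t: 25.75
ee_pos: [582.9, -103.3, 165.9]
eef_rot: [-180.0, -0.0, -2.0]
force: [-0.4, 2.5, 2.3]
grip_width: 18.1
grip_force: 12.0
```

Call:
arm_command(
  plan=[
    [[-0.006,0,0.0002],[0,0,0],0.012],
    [[-0.0058,0,0.0005],[0,0,0],0.012],
    [[-0.0059,0,0.001],[0,0,0],0.012],
    [[-0.0058,0,0.0012],[0,0,0],0.012],
    [[-0.0057,0,0.0016],[0,0,0],0.012],
    [[-0.0056,0,0.0019],[0,0,0],0.012],
    [[-0.0054,0,0.0023],[0,0,0],0.012],
    [[-0.0053,0,0.0027],[0,0,0],0.012],
    [[0,0,0],[0,0,0],0.012],
  ],
)

```text
t: 26.88
ee_pos: [538.1, -102.1, 155.7]
eef_rot: [180.0, -0.2, -2.0]
force: [-0.5, 2.4, 7.8]
grip_width: 17.8
grip_force: 12.5
```

Call:
arm_command(
  plan=[
    [[-0.0051,0,0.003],[0,0,0],0.012],
    [[-0.005,0,0.0031],[0,0,0],0.012],
    [[-0.0048,0,0.0036],[0,0,0],0.012],
    [[-0.0045,0,0.0038],[0,0,0],0.012],
    [[-0.0043,0,0.0042],[0,0,0],0.012],
    [[-0.004,0,0.0043],[0,0,0],0.012],
    [[-0.0038,0,0.0046],[0,0,0],0.012],
    [[-0.0034,0,0.0048],[0,0,0],0.012],
    [[-0.0032,0,0.005],[0,0,0],0.012],
    [[-0.0028,0,0.0052],[0,0,0],0.012],
    [[0,0,0],[0,0,0],0.012],
  ],
)

```text
t: 28.25
ee_pos: [494.3, -100.8, 112.1]
eef_rot: [180.0, 0.2, -2.0]
force: [-4.8, 2.4, 2.0]
grip_width: 17.7
grip_force: 12.0
```

Call:
arm_command(
  plan=[
    [[-0.0013,0,0.0025],[0,0,0],0.012],
    [[-0.0012,0,0.0028],[0,0,0],0.012],
    [[-0.0012,0,0.0028],[0,0,0],0.012],
    [[-0.001,0,0.0027],[0,0,0],0.012],
    [[0,0,0],[0,0,0],0.012],
    [[0,0,0],[0,0,0],0.012],
  ],
)

```text
t: 29.0
ee_pos: [489.5, -100.6, 101.3]
eef_rot: [-180.0, 0.2, -2.0]
force: [-5.8, 2.8, 0.6]
grip_width: 18.1
grip_force: 12.0
```

Call:
arm_command(
  plan=[
    [[0,0,0],[0,0,0],0.04],
    [[0,0,0],[0,0,0],0.06],
    [[0,0,0],[0,0,0],0.06],
    [[0,0,0],[0,0,0],0.06],
    [[0,0,-0.02],[0,0,0],0.06],
    [[0,0,-0.04],[0,0,0],0.06],
    [[0,0,-0.04],[0,0,0],0.03],
    [[0,0,-0.03],[0,0,0],0.0],
    [[0,0,0],[0,0,0],0.0],
    [[0,0,0],[0,0,0],0.0],
    [[0,0,0],[0,0,0],0.0],
  ],
)

```text
t: 30.38
ee_pos: [491.1, -100.7, 230.7]
eef_rot: [-180.0, 0.1, -2.0]
force: [0.5, 0.2, -0.3]
grip_width: 13.6
grip_force: 0.0
```

```bash
python3 - <<'E'
import rig
from h import *
s,d=wrist(rig,"w6");print(s["ee_pos"],s["eef_rot"],s["force"],s["grip_width"])
S=rig.snapshot("scene")
a=S["frame"][110:240,150:310,::-1]
im=np.hstack([cv2.resize(a,(400,325),interpolation=2),cv2.resize(d["frame"][:,:,::-1],(400,325))])
cv2.imwrite("pics/c6.png",im)
E
```

```text
[ 491.06690384 -100.68682834  230.7046397 ] [-1.79981664e+02  1.21218745e-01 -1.99060775e+00] [ 0.46933986  0.19506803 -0.32708733] 13.576713527426369
```

View pics/c6.png

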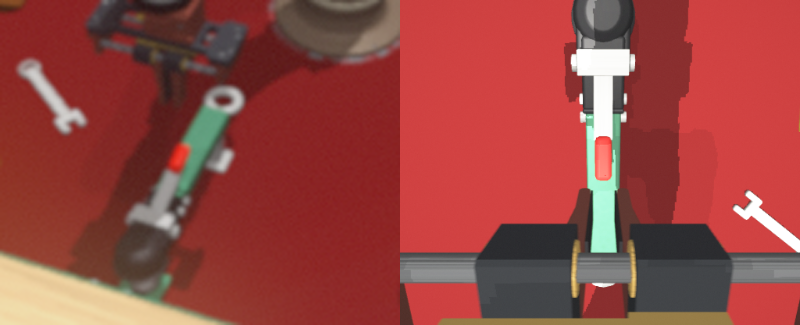

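The handle lies down along the tube. I'll press on it with shut fingers to be sure it is fully locked.

Call:
arm_command(
  plan=[
    [[0,0.0005,0.04],[0,0,0],0.0],
    [[0,0,0.04],[0,0,0],0.0],
    [[0,0,0.018],[0,0,0],0.0],
    [[0,0,0.002],[0,0,0],0.0],
    [[0,0,0.002],[0,0,0],0.0],
    [[0,0,0],[0,0,0],0.0],
    [[0,0,0],[0,0,0],0.0],
  ],
)

```text
t: 31.35
ee_pos: [492.2, -101.4, 130.7]
eef_rot: [180.0, -0.1, -2.0]
force: [1.4, 1.6, 0.5]
grip_width: 0.3
grip_force: 0.0
```

Call:
arm_command(
  plan=[
    [[0,0,0.001],[0,0,0],0.0],
    [[0,0,0.001],[0,0,0],0.0],
    [[0,0,0],[0,0,0],0.0],
    [[0,0,0],[0,0,0],0.0],
  ],
)

```text
t: 31.85
ee_pos: [491.9, -101.3, 128.2]
eef_rot: [180.0, -0.0, -2.0]
force: [-0.1, -0.7, 3.4]
grip_width: 0.1
grip_force: 1.6
```

Call:
arm_command(
  plan=[
    [[0,0,0.001],[0,0,0],0.0],
    [[0,0,0.001],[0,0,0],0.0],
    [[0,0,0],[0,0,0],0.0],
    [[0,0,0],[0,0,0],0.0],
  ],
)

```text
t: 32.35
ee_pos: [492.0, -101.4, 127.4]
eef_rot: [180.0, -0.1, -2.0]
force: [-5.4, 1.1, 17.1]
grip_width: 0.1
grip_force: 8.2
```

It meets a hard stop, so the handle is fully down. I'll back off well clear.

Call:
arm_command(
  plan=[
    [[0,0,-0.002],[0,0,0],0.0],
    [[0,0,-0.02],[0,0,0],0.0],
    [[0,0,-0.04],[0,0,0],0.0],
    [[0,0,-0.05],[0,0,0],0.0],
    [[0,0,-0.04],[0,0,0],0.0],
    [[0,0,0],[0,0,0],0.0],
    [[0,0,0],[0,0,0],0.0],
    [[0,0,0],[0,0,0],0.0],
    [[0,0,0],[0,0,0],0.0],
  ],
)

```text
t: 33.48
ee_pos: [491.3, -101.2, 276.8]
eef_rot: [-180.0, 0.1, -2.0]
force: [0.5, -0.2, -0.4]
grip_width: 0.4
grip_force: 0.0
```

```bash
python3 - <<'E'
import rig
from h import *
s,d=wrist(rig,"w7");print(s["ee_pos"],s["force"])
cv2.imwrite("pics/c7.png",d["frame"][:,:,::-1])
E
```

```text
[ 491.28236517 -101.17568791  276.84399888] [ 0.5416373  -0.16653639 -0.36329152]
```

View pics/c7.png

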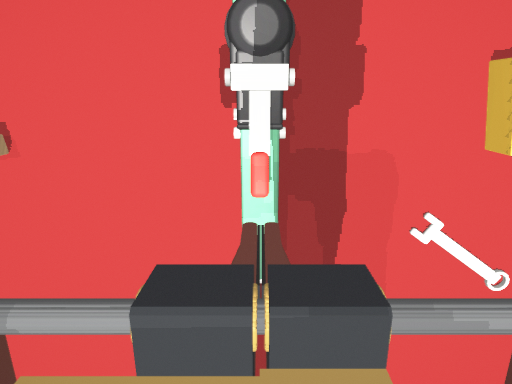

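The bar stands with its handle down (red grip at (260,174), dome at (260,25)), and nothing touches it. I'm handing in.

```bash
python3 -c "
from rig import *
print(finish_job())"
```

```text
the job is handed in; nothing more can be done
None
```

The job is handed in at about 33 s, with no verdict returned: the bar is seated on the ball by feel, its foot is on the bench away from the dolly, the handle is pressed down to a hard stop, and the arm is clear of everything.

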